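Put two stacks of returned hardware back into stock

TASK

Two stacks of returned steel hardware stand on the counter, five different pieces in all: take the stacks apart and set each piece flat on the floor, in the middle of the empty front compartment of the red tray that holds stock of the same kind. Keep every piece the same way up as it stands now and tip none over on the way; leave them all released and at rest.

Things in the scene. Friction and masses are not known exactly. Their poses are not given: they have to be found in the camera images.
- plate: Rectangular steel joining plate, 96 mm (its x) x 54 mm (its y), 14 mm thick, four small holes in the corners; 0.5 kg. Lies flat as the bottom of one of the two stacks, turned anyhow up to 45 degrees. Origin: middle of its underside, z up. Grasp across the 54 mm. In its tray its long side must run along the tray's y to lie flat.
- flange: Round steel flange disc, 68 mm diameter, 14 mm thick, centre bore and six small bolt holes; 0.36 kg. Lies flat as the bottom of the other stack. Origin: middle of its underside, z up.
- nut: Large hexagon nut, 46 mm across flats (53 mm over corners), 24 mm high, 30 mm bore; 0.21 kg. Lies flat on the plate or on the flange. Origin: middle of its underside, z up; its x points square out of a flat (flats every 60 degrees).
- collar: Round shaft collar, 46 mm diameter, 24 mm high, 20 mm bore; 0.25 kg. Lies flat on the plate or on the flange, whichever does not carry the nut. Origin: middle of its underside, z up.
- coupler: Coupling nut: slim tall hexagon, 27 mm across flats (31 mm over corners), 44 mm high, 16 mm bore; 0.15 kg. Stands upright on top of the nut or of the collar, so that one stack has three pieces and the other two. Origin: middle of its underside, z up; its x points square out of a flat (flats every 60 degrees).
- tray_plate: Holds two joining plates, one on the other (28 mm high). Red tray, fixed, 190 (x) x 130 mm (y); floor 4 mm thick, rims and divider 4 mm wide, 8 mm above the table. Empty front compartment x -91 to +8 mm, 122 mm wide, middle x = -41.5 mm, y = 0; then divider, then the fixed stock. Origin: middle of the underside; x towards the stock (away from the robot within 7 degrees), z up.
- tray_flange: Holds two flange discs, one on the other (28 mm high). Red tray, fixed, 190 (x) x 130 mm (y); floor 4 mm thick, rims and divider 4 mm wide, 8 mm above the table. Empty front compartment x -91 to +8 mm, 122 mm wide, middle x = -41.5 mm, y = 0; then divider, then the fixed stock. Origin: middle of the underside; x towards the stock (away from the robot within 7 degrees), z up.
- tray_nut: Holds two large hexagon nuts side by side (24 mm high). Red tray, fixed, 190 (x) x 130 mm (y); floor 4 mm thick, rims and divider 4 mm wide, 8 mm above the table. Empty front compartment x -91 to +8 mm, 122 mm wide, middle x = -41.5 mm, y = 0; then divider, then the fixed stock. Origin: middle of the underside; x towards the stock (away from the robot within 7 degrees), z up.
- tray_collar: Holds two round collars side by side (24 mm high). Red tray, fixed, 190 (x) x 130 mm (y); floor 4 mm thick, rims and divider 4 mm wide, 8 mm above the table. Empty front compartment x -91 to +8 mm, 122 mm wide, middle x = -41.5 mm, y = 0; then divider, then the fixed stock. Origin: middle of the underside; x towards the stock (away from the robot within 7 degrees), z up.
- tray_coupler: Holds three upright coupling nuts (44 mm high). Red tray, fixed, 190 (x) x 130 mm (y); floor 4 mm thick, rims and divider 4 mm wide, 8 mm above the table. Empty front compartment x -91 to +8 mm, 122 mm wide, middle x = -41.5 mm, y = 0; then divider, then the fixed stock. Origin: middle of the underside; x towards the stock (away from the robot within 7 degrees), z up.

How it is judged:
By the outcome, as a careful person would: the job done as asked, in the order asked, and still so for the second after the job is handed in, with the robot touching nothing.
It also fails if it takes over 136 s, if anything falls off the work surface, if the arm or the gripper's body presses on something with over 40 N, if the wrist force passes 120 N, or if a joint passes its speed limit or range.

ROBOT

A 7-joint arm with a two-finger parallel gripper is mounted at the origin on the work surface. World frame = base frame: x ahead of the robot, y to its left, z up, the work surface at z = 0. Lengths are in mm, angles in rad, forces in N, time in s.
With the tool pointing down it reaches from about 350 to 900 mm from the base axis. Payload 8.1 kg.
Tool frame: the origin (TCP) lies where the fingers leave the gripper's body, on its centre line; the fingertips stand 66 mm ahead of it and the grasp point (between the pads) lies 47 mm ahead of it; z points along the fingers, y is the line along which they close (so a half turn about z gives the same grasp; the last joint's range is limited). The gripper opens to 92 mm and grips with 3 to 60 N. Pads are 19 mm wide; open, the fingers measure 130 mm over their backs; the gripper's body (75 mm by 190 mm) begins 47 mm behind the grasp point.
Start: joints at [-1.27, 0.434, 0.025, 1.573, -0.012, 1.134, -0.075], TCP at [245.598, 574.735, 292.242] pointing down, gripper open.
Joint ranges: [-2.62, 2.62], [-0.44, 2.09], [-1.27, 1.32], [0.08, 2.57], [-1.32, 4.46], [0.12, 2], [-2.74, 2.74]. Speed limits (rad/s): [2.22, 2.22, 3.01, 3.01, 3.14, 3.14, 3.14].

INTERFACE

Orientations are given as a rotation vector (axis times angle).
In Python, from station import bot gives the robot as it stands.
- The arm moves only by the tool send_rows, never from a script. Its argument "targets" is a list of rows, each a list of 7 numbers: the shift along the world's x, y, z in cm, then the turn, a rotation vector about the world's x, y, z in degrees, then the opening, from -1 (shut) to 1 (fully open). A call has 1 to 20 rows; each row shifts and turns the commanded pose from where the row before left it; what a row does not reach is not made up. A row lasts 1/12 s, in which the tool goes at most 41.7 mm and 7.16 degrees, less where a joint would pass 70% of its speed; a pose out of reach is approached as far as the arm can. A call is refused whole if a number of a shift passes 4.17 or a number of a turn 7.16, either way. A call with a gripper value outside its range is refused whole. The fingers move at their own pace and stop on an object; the grip force is fixed at half the most. Time passes only in rows, so rows that do not move let the fingers close. It gives the time, the measured TCP pose, the force, the opening and the grip force at its end, in the units of the state.
- bot.read_state(): the state, without advancing time (a new reading comes with each control period).
- bot.capture(name): name is "scene" or "side" or "wrist"; returns the picture (480x640x3 uint8, red, green, blue); there is no depth.
- bot.calibration(name): a dict with "fovy" (degrees; the focal length in pixels is half the picture's height over the tangent of half this angle, whatever the lens; pixels are square), "cx", "cy" (the principal point, pixels), "R" (3x3) and "t" (3): a world point X has camera coordinates R X + t; the wrist camera has in their place "tool_from_camera" (4x4, takes a point from camera to tool coordinates, whose origin is the TCP and whose axes are the flange's). Camera axes: x right, y down, z forward; pixel columns grow to the right and rows downward; lengths in mm; the calibration is good to about 2 mm. A picture is of the moment at which its call begins: read the wrist's pose just before it. calibration takes no time and is no camera call.
- bot.sign_off(): hands the job in; it is judged then, once.
The state is a dict: "time": time; "q": joint angles; "joint_velocities": joint speeds; "joint_torque": joint torques, N m; "position": TCP position; "eef_rot": TCP orientation; "ft_force": force on the tool from outside, world axes, zero at the start; "torque": the same for the moment, N m; "grip_width": opening from 0.0 (shut) to 1.0 (fully open); "finger_force": force on a finger pad.
Only numpy, scipy, OpenCV 4.12 (cv2) and the standard library are available. Lean on these libraries where they do the work, as an engineer would, in place of code of your own. Each camera call takes 0.05 s, during which the arm holds its last target. There are 200 camera calls.

## Working session

There is one attempt and no reset: what is moved stays moved. The work goes in short steps, Python scripts to look and compute and a tool call to move; the robot and the scene stay as the last step left them, time stands still between calls to the robot, and variables do not carry over. Pictures are saved under pics/ and viewed, at most 14 in all, crops included, and the job is handed in when it is done.

Besides the shell and the picture viewer there is one more tool, called after "Call:" as name(argument=value, ...) on one line, values as JSON. send_rows: Moves the arm, as the interface text tells. Its arguments: {"type":"object","properties":{"targets":{"type":"array","items":{"type":"array","items":{"type":"number"}}}},"required":["targets"]}

```bash
mkdir -p pics; ls
python3 - <<'E'
from station import bot
import cv2,numpy as np
np.set_printoptions(precision=3,suppress=True)
s=bot.read_state();print({k:np.round(v,3) for k,v in s.items()})
for n in("scene","side","wrist"):
    c=bot.calibration(n);print(n,{k:np.array(v) for k,v in c.items()})
    cv2.imwrite(f"pics/{n}0.png",bot.capture(n)[:,:,::-1])
E
```

```text
pics
{'time': np.float64(0.0), 'q': array([-1.27 ,  0.435,  0.025,  1.574, -0.012,  1.134, -0.075]), 'joint_velocities': array([ 0.001, -0.001,  0.   ,  0.001, -0.   , -0.   ,  0.   ]), 'joint_torque': array([ -0.   , -66.786,   0.985, -31.446,  -0.061,   0.042,   0.   ]), 'position': array([245.451, 574.343, 291.46 ]), 'eef_rot': array([-0.63 , -3.078,  0.002]), 'ft_force': array([0.123, 0.087, 0.259]), 'torque': array([-0.044, -0.015, -0.004]), 'finger_force': np.float64(0.0), 'grip_width': np.float64(0.999)}
scene {'fovy': array(57.933), 'cx': array(322.35), 'cy': array(240.133), 'R': array([[ 0.598,  0.801, -0.015],
       [ 0.616, -0.473, -0.63 ],
       [-0.512,  0.367, -0.777]]), 't': array([-338.138, -314.986, 1283.529])}
side {'fovy': array(57.979), 'cx': array(318.901), 'cy': array(234.045), 'R': array([[ 0.981, -0.192,  0.022],
       [-0.113, -0.663, -0.74 ],
       [ 0.157,  0.723, -0.673]]), 't': array([-547.876,  104.042,  829.449])}
wrist {'fovy': array(63.699), 'cx': array(321.617), 'cy': array(236.549), 'tool_from_camera': array([[ -0.001,  -0.967,  -0.255,  67.428],
       [  1.   ,  -0.001,   0.001,  -1.249],
       [ -0.001,  -0.255,   0.967, -92.665],
       [  0.   ,   0.   ,   0.   ,   1.   ]])}
```

View pics/scene0.png

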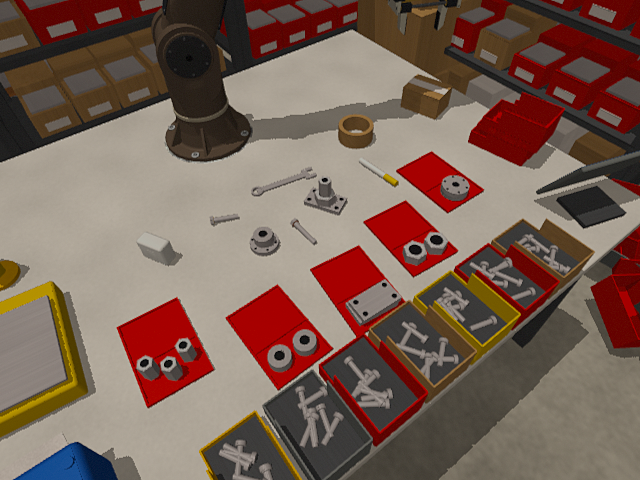

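View pics/side0.png

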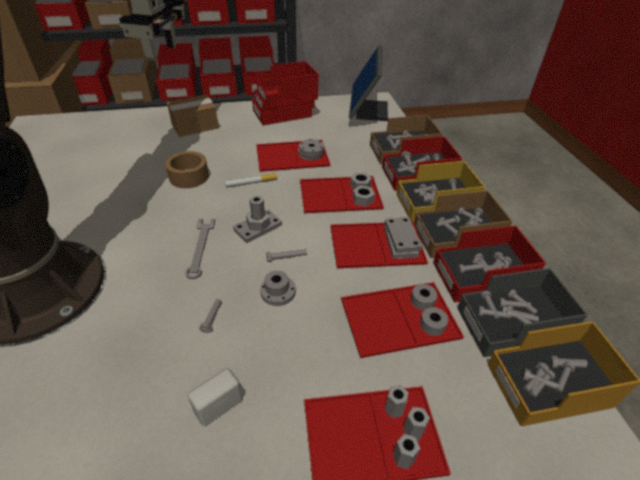

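```bash
cat > h.py <<'E'
import numpy as np,cv2
from station import bot
from scipy.spatial.transform import Rotation as Ro
np.set_printoptions(precision=2,suppress=True)
def cam(n,st=None):
    c=bot.calibration(n);f=240/np.tan(np.radians(c["fovy"])/2)
    K=np.array([[f,0,c["cx"]],[0,f,c["cy"]],[0,0,1]])
    if n!="wrist": return K,np.array(c["R"]),np.array(c["t"])
    st=st or bot.read_state();T=np.eye(4);T[:3,:3]=Ro.from_rotvec(st["eef_rot"]).as_matrix();T[:3,3]=st["position"]
    M=np.linalg.inv(T@np.array(c["tool_from_camera"]));return K,M[:3,:3],M[:3,3]
def proj(C,X):
    K,R,t=C;p=(K@(R@np.atleast_2d(X).T+t[:,None])).T;return p[:,:2]/p[:,2:]
def plane(C,uv,z):
    K,R,t=C;d=np.linalg.solve(K,np.c_[np.atleast_2d(uv),np.ones(len(np.atleast_2d(uv)))].T).T@R;o=-R.T@t
    return o+d*((z-o[2])/d[:,2])[:,None]
def tri(C1,u1,C2,u2):
    P=[C[0]@np.c_[C[1],C[2]] for C in(C1,C2)]
    X=cv2.triangulatePoints(P[0],P[1],np.float64(u1).reshape(2,1),np.float64(u2).reshape(2,1))[:,0];X=X[:3]/X[3]
    return X,[np.linalg.norm(proj(C,X)[0]-u) for C,u in((C1,u1),(C2,u2))]
def redmask(im,):
    h=cv2.cvtColor(im,cv2.COLOR_BGR2HSV);return (((h[...,0]<8)|(h[...,0]>172))&(h[...,1]>150)&(h[...,2]>60)).astype(np.uint8)
E
python3 - <<'E'
from h import *
for n in("scene","side"):
    C=cam(n);im=cv2.imread(f"pics/{n}0.png");m=redmask(im)
    k,lab,st,_=cv2.connectedComponentsWithStats(m)
    print(n,"campos",-C[1].T@C[2])
    for i in range(1,k):
        if st[i,4]<600: continue
        v,u=np.where(lab==i);W=plane(C,np.c_[u,v],8)[:,:2]
        r=cv2.minAreaRect(W.astype(np.float32))
        if max(r[1])<260 and max(r[1])>120 and min(r[1])>90: print(st[i],np.array(r[0]),np.array(r[1]),r[2])
a=cv2.imread("pics/scene0.png");b=cv2.imread("pics/side0.png")
z=lambda I,x,y:cv2.resize(I[y:y+60,x:x+80],None,fx=5,fy=5,interpolation=cv2.INTER_CUBIC)
cv2.imwrite("pics/c1.png",np.vstack([np.hstack([z(a,286,165),z(a,225,212)]),np.hstack([z(b,218,188),z(b,238,258)])]))
E
```

```text
scene campos [1053.44 -349.68  793.09]
[ 396  152   88   61 2013] [557.36 384.45] [134.  191.7] 88.82997131347656
[ 364  200   94   77 2706] [648.01 190.82] [132.58 191.12] 85.14740753173828
[ 454  243  106   87 1935] [860.58 271.59] [176.17 175.13] 89.73285675048828
[ 226  285  107  105 4650] [ 670.99 -191.11] [191.65 129.81] 1.4573405981063843
[ 117  297   97  111 4933] [ 563.05 -386.35] [129.71 191.99] 86.1320571899414
side campos [ 419.47 -636.    646.93]
[ 257  142   73   29 1304] [557.58 381.56] [130.28 185.54] 88.91070556640625
[ 301  178   82   35 1870] [647.87 188.35] [131.49 186.69] 85.09516906738281
[ 331  223   96   45 2556] [685.24   1.6 ] [131.03 187.42] 83.82695770263672
[ 342  283  121   74 4834] [ 670.5  -193.22] [188.86 130.8 ] 1.4648158550262451
[ 305  387  145   93 9305] [ 562.12 -388.7 ] [130.19 188.31] 86.09200286865234
```

View pics/c1.png

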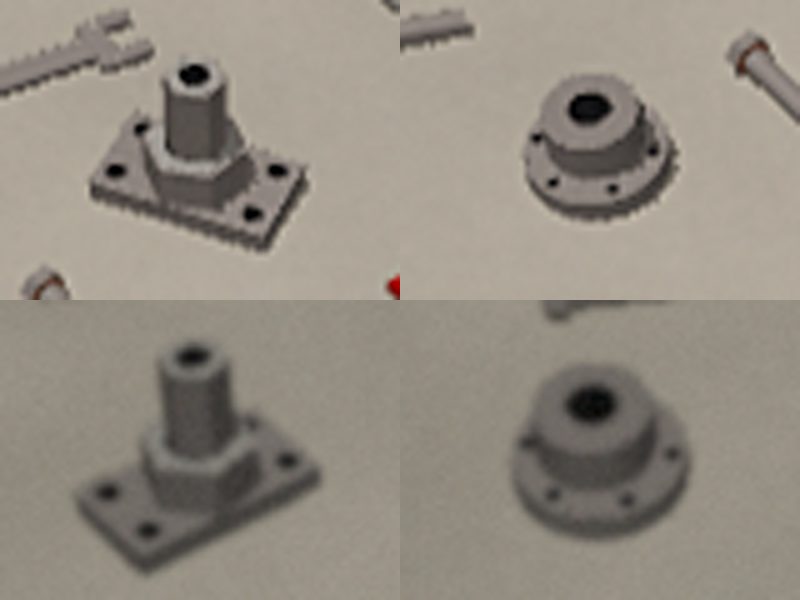

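Run:
```python
from h import *
S,D=cam("scene"),cam("side")
A=lambda p,o:np.array([(p[0]+.5)/5-.5+o[0],(p[1]+.5)/5-.5+o[1]])
print("coupler top",tri(S,A((193,74),(286,165)),D,A((190,57),(218,188))))
print("collar top",tri(S,A((190,108),(225,212)),D,A((192,103),(238,258))))
hs=[A(p,(286,165)) for p in((116,171),(277,170),(253,214),(141,128))];hd=[A(p,(218,188)) for p in((107,192),(148,230),(288,160),(250,122))]
ps=plane(S,hs,14);pd=plane(D,hd,14);print(ps,pd)
for i in range(4):
    j=np.argmin(np.linalg.norm(pd-ps[i],axis=1));print(i,j,tri(S,hs[i],D,hd[j]))
for n,C,o in(("S",S,(225,212)),("D",D,(238,258))):
    # flange outer silhouette 
    print(n,proj(C,[[*tri(S,A((190,108),(225,212)),D,A((192,103),(238,258)))[0][:2],14]]))
hh=[A(p,(225,212)) for p in((138,138),(153,183),(213,188),(253,150))];h2=[A(p,(238,258)) for p in((128,142),(153,195),(228,199),(272,153))]
print(plane(S,hh,14),plane(D,h2,14))
for t,c,y in(("flange",[(557.36,384.45),(557.58,381.56)],-1.1),("nut",[(648.01,190.82),(647.87,188.35)],-4.88),("plate",[(685.24,2.6)],-6.17),("collar",[(670.99,-191.11),(670.5,-193.22)],1.46),("coupler",[(563.05,-386.35),(562.12,-388.7)],-3.88)):
    c=np.mean(c,0);a=np.radians(y);print(t,c-41.5*np.array([np.cos(a),np.sin(a)]),y)
# tray height check: rim corner from both views
print(tri(S,(0,0),D,(0,0))[0]*0)
```

```text
coupler top (array([439.8 , 100.58,  83.51]), [np.float64(0.12846609533472966), np.float64(0.1447146404938632)])
collar top (array([458.03, -89.09,  39.27]), [np.float64(0.20672217222613146), np.float64(0.2514317962243157)])
[[412.24  71.96  14.  ]
 [460.99 136.35  14.  ]
 [477.52 108.23  14.  ]
 [395.12  99.95  14.  ]] [[398.17  99.94  14.  ]
 [414.1   71.95  14.  ]
 [479.19 108.31  14.  ]
 [465.26 137.9   14.  ]]
0 1 (array([413.95,  70.71,  15.6 ]), [np.float64(0.16149869232381345), np.float64(0.18758473322109462)])
1 3 (array([464.78, 133.14,  18.42]), [np.float64(0.1799443002853112), np.float64(0.1971956096543028)])
2 2 (array([478.93, 107.02,  15.49]), [np.float64(0.1362997197672961), np.float64(0.1496141934982706)])
3 0 (array([397.98,  97.8 ,  16.62]), [np.float64(0.25508077647177996), np.float64(0.2957247475212032)])
S [[263.88 240.39]]
D [[276.46 286.87]]
[[ 438.41 -108.8    14.  ]
 [ 465.52 -117.08   14.  ]
 [ 484.71  -96.78   14.  ]
 [ 477.07  -70.15   14.  ]] [[ 433.39  -82.53   14.  ]
 [ 440.   -110.09   14.  ]
 [ 467.29 -116.87   14.  ]
 [ 486.74  -97.51   14.  ]]
flange [515.98 383.8 ] -1.1
nut [606.59 193.12] -4.88
plate [643.98   7.06] -6.17
collar [ 629.26 -193.22] 1.46
coupler [ 521.18 -384.72] -3.88
[ 0. -0.  0.]
```

Call:
send_rows(targets=[[1.2, -2.95, -0.2, 0, 0, 0, 0], [1.2, -2.95, -0.2, 0, 0, 0, 0], [1.2, -2.95, -0.2, 0, 0, 0, 0], [1.2, -2.95, -0.2, 0, 0, 0, 0], [1.2, -2.95, -0.2, 0, 0, 0, 0], [1.2, -2.95, -0.2, 0, 0, 0, 0], [1.2, -2.95, -0.2, 0, 0, 0, 0], [1.2, -2.95, -0.2, 0, 0, 0, 0], [1.2, -2.95, -0.2, 0, 0, 0, 0], [1.2, -2.95, -0.2, 0, 0, 0, 0], [1.2, -2.95, -0.2, 0, 0, 0, 0], [1.2, -2.95, -0.2, 0, 0, 0, 0], [1.2, -2.95, -0.2, 0, 0, 0, 0], [1.2, -2.95, -0.2, 0, 0, 0, 0], [1.2, -2.95, -0.2, 0, 0, 0, 0], [1.2, -2.95, -0.2, 0, 0, 0, 0], [0, 0, 0, 0, 0, 0, 0], [0, 0, 0, 0, 0, 0, 0]])

```text
time: 1.65
position: [437.9, 101.0, 260.1]
eef_rot: [-0.636, -3.076, 0.001]
ft_force: [0.1, -0.2, 0.4]
grip_width: 0.5
finger_force: 0.0
```

Run:
```python
from h import *
s=bot.read_state();C=cam("wrist",s);im=bot.capture("wrist")[:,:,::-1].copy();cv2.imwrite("pics/w1.png",im)
print(s["time"],s["position"],s["eef_rot"],s["q"],s["ft_force"],s["grip_width"])
print(proj(C,[[439.8,100.6,82],[437.8,104.3,14]]))
S=cam("scene");print("clutter",plane(S,[(292,222),(315,243),(255,192),(315,172),(212,220),(240,216)],5))
```

```text
1.65 [437.91 101.03 260.12] [-0.64 -3.08  0.  ] [-0.57  0.18  0.26  2.04 -0.06  0.93  0.88] [ 0.14 -0.24  0.36] 0.49977991568478813
[[323.73 233.94]
 [326.23 211.43]]
clutter [[ 443.8    -1.27    5.  ]
 [ 530.47    4.54    5.  ]
 [ 300.05  -18.96    5.  ]
 [ 333.38  148.53    5.  ]
 [ 319.   -152.96    5.  ]
 [ 349.39  -91.83    5.  ]]
```

View pics/w1.png

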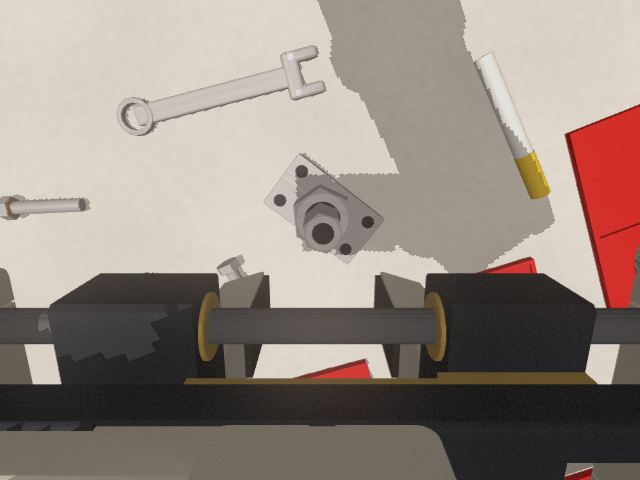

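Run:
```python
from h import *
im=cv2.imread("pics/w1.png");c=im[145:275,255:395];c=cv2.resize(c,None,fx=4,fy=4,interpolation=cv2.INTER_CUBIC)
c=cv2.createCLAHE(3,(4,4)).apply(cv2.cvtColor(c,cv2.COLOR_BGR2GRAY));cv2.imwrite("pics/w1c.png",c)
```

```text
(no output)
```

View pics/w1c.png

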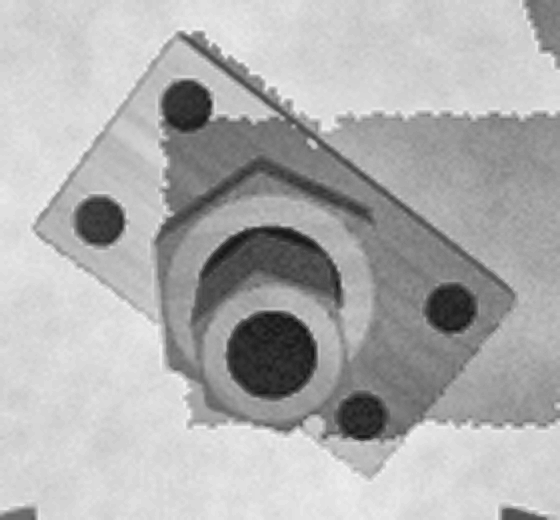

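Run:
```python
from h import *
s=dict(position=np.array([437.91,101.03,260.12]),eef_rot=np.array([-0.636,-3.076,0.001]));C=cam("wrist",s)
A=lambda P:[((x+.5)/4-.5+255,(y+.5)/4-.5+145) for x,y in P]
def edges(P,z):
    W=plane(C,A(P),z);print(W[:,:2])
    d=np.diff(W,axis=0);print(" edges deg",np.degrees(np.arctan2(d[:,1],d[:,0]))%60,np.linalg.norm(d,axis=1))
edges([(372,218),(262,160),(157,240),(165,368),(208,405)],36)
edges([(343,298),(265,263),(201,318)],78)
edges([(205,405),(297,430),(340,370)],78)
print(plane(C,A([(272,354)]),82),plane(C,A([(268,298)]),38))
H=plane(C,A([(187,105),(100,220),(451,308),(362,414)]),14)[:,:2];print(H,H.mean(0),(H[0]+H[3])/2,(H[1]+H[2])/2)
for a,b in((0,2),(1,3)): d=H[b]-H[a];print(np.degrees(np.arctan2(d[1],d[0])),np.linalg.norm(d))
```

```text
[[431.16 126.04]
 [411.15 109.94]
 [417.71  83.35]
 [443.38  73.54]
 [454.46  78.59]]
 edges deg [38.82 43.85 39.09 24.51] [25.69 27.39 27.49 12.18]
[[435.26 115.7 ]
 [423.7  105.26]
 [428.41  90.5 ]]
 edges deg [42.09 47.71] [15.57 15.49]
[[443.78  84.46]
 [454.99  98.18]
 [447.52 109.97]]
 edges deg [50.77  2.35] [17.72 13.95]
[[438.83 100.09  82.  ]] [[437.74  99.77  38.  ]]
[[396.22  98.58]
 [411.55  70.62]
 [460.89 134.5 ]
 [475.87 106.68]] [436.13 102.6 ] [436.05 102.63] [436.22 102.56]
29.047751874877605 73.9753319962519
29.274173945425073 73.73292336759197
```

Call:
send_rows(targets=[[0.14, -0.06, -2.5, 0, 0, 3.7, 0], [0, 0, -2.5, 0, 0, 3.7, 0], [0, 0, -2.5, 0, 0, 0, 0], [0, 0, -2.5, 0, 0, 0, 0], [0, 0, 0, 0, 0, 0, 0], [0, 0, 0, 0, 0, 0, 0]])

```text
time: 2.2
position: [438.0, 103.0, 159.8]
eef_rot: [-0.427, -3.11, 0.002]
ft_force: [0.1, 0.2, 0.7]
grip_width: 0.499
finger_force: 0.0
```

Run:
```python
from h import *
s=bot.read_state();a=Ro.from_rotvec(s["eef_rot"]).as_matrix();print(s["time"],s["position"],np.degrees(np.arctan2(a[1,1],a[0,1])),a[:,2],s["joint_velocities"])
```

```text
2.2 [438.   103.02 159.77] 74.35849252804002 [-0. -0. -1.] [-0.   -0.04  0.01 -0.03  0.01  0.02 -0.  ]
```

Call:
send_rows(targets=[[0.1, -0.25, -1.2, 0, 0, 0, 0], [0, 0, -1.2, 0, 0, 0, 0], [0, 0, -1.2, 0, 0, 0, 0], [0, 0, -1.2, 0, 0, 0, 0], [0, 0, 0, 0, 0, 0, 0], [0, 0, 0, 0, 0, 0, 0], [0, 0, 0, 0, 0, 0, 0]])

```text
time: 2.78
position: [440.7, 100.2, 113.6]
eef_rot: [0.429, 3.111, 0.002]
ft_force: [0.1, 0.7, -0.1]
grip_width: 0.498
finger_force: 0.0
```

Run:
```python
from h import *
s=bot.read_state();print(s["position"],s["time"])
im=bot.capture("wrist")[:,:,::-1];cv2.imwrite("pics/w2.png",im[140:460,160:480])
```

```text
[440.71 100.23 113.59] 2.7833
```

View pics/w2.png

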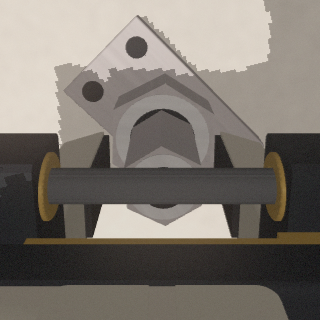

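Call:
send_rows(targets=[[0, 0, 0, 0, 0, 0, -1], [0, 0, 0, 0, 0, 0, -1], [0, 0, 0, 0, 0, 0, -1], [0, 0, 0, 0, 0, 0, -1], [0, 0, 0, 0, 0, 0, -1], [0, 0, 0, 0, 0, 0, -1], [0, 0, 1, 0, 0, 0, -1], [0, 0, 2.5, 0, 0, 0, -1], [0, 0, 2.5, 0, 0, 0, -1]])

```text
time: 3.58
position: [439.0, 99.2, 172.1]
eef_rot: [-0.43, -3.109, 0.003]
ft_force: [1.1, 0.3, -2.7]
grip_width: 0.291
finger_force: 29.9
```

Call:
send_rows(targets=[[0.48, -2.85, 0, 0, 0, 0.7, -1], [0.48, -2.85, 0, 0, 0, 0.7, -1], [0.48, -2.85, 0, 0, 0, 0.7, -1], [0.48, -2.85, 0, 0, 0, 0.7, -1], [0.48, -2.85, 0, 0, 0, 0.7, -1], [0.48, -2.85, 0, 0, 0, 0.7, -1], [0.48, -2.85, 0, 0, 0, 0.7, -1], [0.48, -2.85, 0, 0, 0, 0.7, -1], [0.48, -2.85, 0, 0, 0, 0.7, -1], [0.48, -2.85, 0, 0, 0, 0.7, -1], [0.48, -2.85, 0, 0, 0, 0.7, -1], [0.48, -2.85, 0, 0, 0, 0.7, -1], [0.48, -2.85, 0, 0, 0, 0.7, -1], [0.48, -2.85, 0, 0, 0, 0.7, -1], [0.48, -2.85, 0, 0, 0, 0.7, -1], [0.48, -2.85, 0, 0, 0, 0.7, -1], [0.48, -2.85, 0, 0, 0, 0.7, -1], [0, 0, 0, 0, 0, 0, -1], [0, 0, 0, 0, 0, 0, -1], [0, 0, 0, 0, 0, 0, -1]])

```text
time: 5.25
position: [521.2, -384.1, 171.4]
eef_rot: [-0.106, -3.138, -0.002]
ft_force: [0.6, 1.0, -2.5]
grip_width: 0.295
finger_force: 29.9
```

Run:
```python
from h import *
s=bot.read_state();C=cam("wrist",s);im=bot.capture("wrist")[:,:,::-1].copy();print(s["position"],s["q"])
R=Ro.from_rotvec(s["eef_rot"]).as_matrix();print(np.degrees(np.arctan2(R[1,1],R[0,1])))
a=np.radians(-3.88);c=np.array([562.6,-387.5]);r=np.array([[np.cos(a),-np.sin(a)],[np.sin(a),np.cos(a)]])
P=[[*(c+r@p),z] for p,z in(((-95,-65),8),((-95,65),8),((95,65),8),((95,-65),8),((8,-61),8),((8,61),8),((-41.5,0),4))]
for p in proj(C,P).astype(int): cv2.circle(im,tuple(map(int,p)),3,(0,255,0),1)
cv2.imwrite("pics/w3.png",im)
```

```text
[ 521.19 -384.08  171.44] [ 0.39  0.59  0.25  1.66 -0.17  0.92  2.21]
86.14671909646697
```

View pics/w3.png

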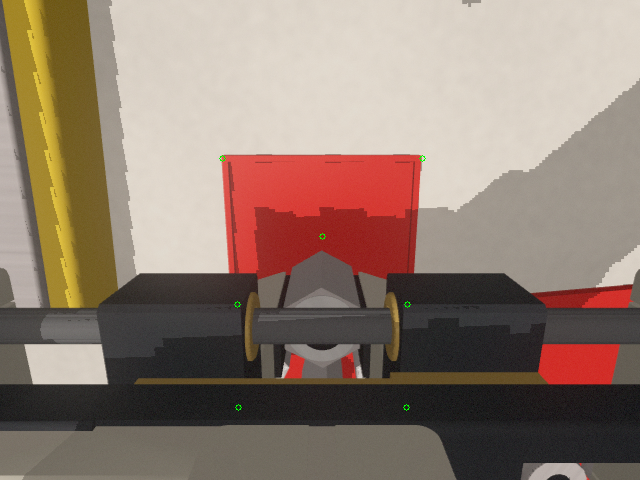

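Call:
send_rows(targets=[[-0.1, 0, -2.2, 0, 0, 0, -1], [0, 0, -2.2, 0, 0, 0, -1], [0, 0, -2.0, 0, 0, 0, -1], [0, 0, -1.2, 0, 0, 0, -1], [0, 0, -0.7, 0, 0, 0, -1], [0, 0, -0.5, 0, 0, 0, -1], [0, 0, -0.3, 0, 0, 0, -1], [0, 0, 0, 0, 0, 0, -1], [0, 0, 0, 0, 0, 0, -1]])

```text
time: 6.05
position: [521.0, -385.1, 82.0]
eef_rot: [0.105, 3.139, -0.001]
ft_force: [-0.6, 0.4, -1.3]
grip_width: 0.288
finger_force: 29.9
```

Call:
send_rows(targets=[[0, 0, -0.2, 0, 0, 0, -1], [0, 0, 0, 0, 0, 0, -1], [0, 0, 0, 0, 0, 0, -1]])

```text
time: 6.3
position: [520.7, -385.0, 79.6]
eef_rot: [0.105, 3.139, -0.0]
ft_force: [-0.1, -0.3, -2.0]
grip_width: 0.297
finger_force: 29.9
```

Call:
send_rows(targets=[[0, 0, -0.1, 0, 0, 0, -1], [0, 0, 0, 0, 0, 0, -1], [0, 0, 0, 0, 0, 0, -1]])

```text
time: 6.55
position: [520.8, -385.0, 78.7]
eef_rot: [0.105, 3.139, -0.0]
ft_force: [-1.2, 0.6, 2.7]
grip_width: 0.287
finger_force: 29.9
```

Call:
send_rows(targets=[[0, 0, 0, 0, 0, 0, 0], [0, 0, 0, 0, 0, 0, 0], [0, 0, 0, 0, 0, 0, 0], [0, 0, 0, 0, 0, 0, 0], [0, 0, 2, 0, 0, 0, 0], [0, 0, 3, 0, 0, 0, 0], [0, 0, 4, 0, 0, 0, 0], [0, 0, 2, 0, 0, 0, 0]])

```text
time: 7.22
position: [521.4, -385.8, 192.2]
eef_rot: [0.106, 3.137, -0.003]
ft_force: [1.1, -0.5, 0.1]
grip_width: 0.497
finger_force: 0.0
```

Call:
send_rows(targets=[[-0.49, 2.85, 0.2, 0, 0, -0.9, 0.4], [-0.49, 2.85, 0.2, 0, 0, -0.9, 0.4], [-0.49, 2.85, 0.2, 0, 0, -0.9, 0.4], [-0.49, 2.85, 0.2, 0, 0, -0.9, 0.4], [-0.49, 2.85, 0.2, 0, 0, -0.9, 0.4], [-0.49, 2.85, 0.2, 0, 0, -0.9, 0.4], [-0.49, 2.85, 0.2, 0, 0, -0.9, 0.4], [-0.49, 2.85, 0.2, 0, 0, -0.9, 0.4], [-0.49, 2.85, 0.2, 0, 0, -0.9, 0.4], [-0.49, 2.85, 0.2, 0, 0, -0.9, 0.4], [-0.49, 2.85, 0.2, 0, 0, -0.9, 0.4], [-0.49, 2.85, 0.2, 0, 0, -0.9, 0.4], [-0.49, 2.85, 0.2, 0, 0, -0.9, 0.4], [-0.49, 2.85, 0.2, 0, 0, -0.9, 0.4], [-0.49, 2.85, 0.2, 0, 0, -0.9, 0.4], [-0.49, 2.85, 0.2, 0, 0, -0.9, 0.4], [-0.49, 2.85, 0.2, 0, 0, -0.9, 0.4], [0, 0, 0, 0, 0, 0, 0.4], [0, 0, 0, 0, 0, 0, 0.4], [0, 0, 0, 0, 0, 0, 0.4]])

```text
time: 8.88
position: [437.3, 99.1, 222.2]
eef_rot: [0.522, 3.098, -0.001]
ft_force: [0.9, -0.6, 0.4]
grip_width: 0.705
finger_force: 0.0
```

Run:
```python
from h import *
s=bot.read_state();C=cam("wrist",s);im=bot.capture("wrist")[:,:,::-1].copy();print(s["time"],s["position"],s["eef_rot"],s["q"])
print(proj(C,[[437.7,100.5,38],[437.2,103.7,14]]))
sc=bot.capture("scene")[:,:,::-1];cv2.imwrite("pics/s4.png",sc)
c=cv2.resize(im[130:310,210:430],None,fx=2.5,fy=2.5,interpolation=cv2.INTER_CUBIC)
d=cv2.resize(sc[295:415,110:230],None,fx=2.5,fy=2.5)
o=np.zeros((450,800+50,3),np.uint8);o=np.hstack([c,np.vstack([d,np.zeros((150,300,3),np.uint8)])]);o=cv2.resize(o,None,fx=.94,fy=.94);print(o.shape);cv2.imwrite("pics/w4.png",o);cv2.imwrite("pics/w4full.png",im)
```

```text
8.8833 [437.33  99.08 222.23] [ 0.52  3.1  -0.  ] [-0.51  0.23  0.2   2.09 -0.06  0.83  0.96]
[[325.23 229.29]
 [328.54 220.3 ]]
(423, 799, 3)
```

View pics/w4.png

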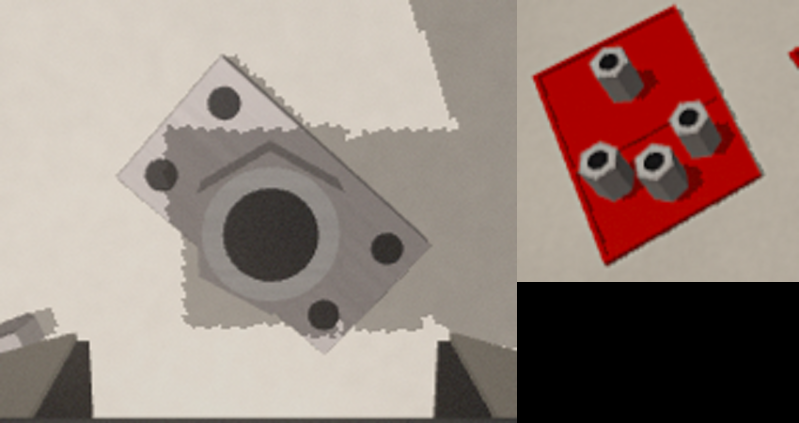

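Call:
send_rows(targets=[[0.05, 0.13, -2.5, 0, 0, 0, 0.4], [0, 0, -3, 0, 0, 0, 0.4], [0, 0, -3, 0, 0, 0, 0.4], [0, 0, -2.5, 0, 0, 0, 0.4], [0, 0, -1.5, 0, 0, 0, 0.4], [0, 0, -1, 0, 0, 0, 0.4], [0, 0, 0, 0, 0, 0, 0.4], [0, 0, 0, 0, 0, 0, 0.4], [0, 0, 0, 0, 0, 0, 0.4]])

```text
time: 9.73
position: [438.3, 100.4, 87.8]
eef_rot: [0.524, 3.097, 0.0]
ft_force: [0.1, -0.0, -0.6]
grip_width: 0.701
finger_force: 0.0
```

Call:
send_rows(targets=[[0, 0, -0.3, 0, 0, 0, 0.4], [0, 0, 0, 0, 0, 0, -1], [0, 0, 0, 0, 0, 0, -1], [0, 0, 0, 0, 0, 0, -1], [0, 0, 0, 0, 0, 0, -1], [0, 0, 0, 0, 0, 0, -1], [0, 0, 0, 0, 0, 0, -1], [0, 0, 0, 0, 0, 0, -1], [0, 0, 0.5, 0, 0, 0, -1], [0, 0, 1.5, 0, 0, 0, -1], [0, 0, 2.5, 0, 0, 0, -1], [0, 0, 3, 0, 0, 0, -1], [0, 0, 0, 0, 0, 0, -1], [0, 0, 0, 0, 0, 0, -1]])

```text
time: 10.9
position: [438.5, 101.2, 160.5]
eef_rot: [0.522, 3.095, 0.003]
ft_force: [-1.3, 0.3, -2.3]
grip_width: 0.498
finger_force: 30.0
```

Call:
send_rows(targets=[[2.1, 1.15, 0, 0, 0, 1.8, -1], [2.1, 1.15, 0, 0, 0, 1.8, -1], [2.1, 1.15, 0, 0, 0, 1.8, -1], [2.1, 1.15, 0, 0, 0, 1.8, -1], [2.1, 1.15, 0, 0, 0, 1.8, -1], [2.1, 1.15, 0, 0, 0, 1.8, -1], [2.1, 1.15, 0, 0, 0, 1.8, -1], [2.1, 1.15, 0, 0, 0, 1.8, -1], [0, 0, 0, 0, 0, 0, -1], [0, 0, -2, 0, 0, 0, -1], [0, 0, -2.5, 0, 0, 0, -1], [0, 0, -1.5, 0, 0, 0, -1], [0, 0, -0.5, 0, 0, 0, -1], [0, 0, 0, 0, 0, 0, -1], [0, 0, 0, 0, 0, 0, -1], [0, 0, 0, 0, 0, 0, -1]])

```text
time: 12.23
position: [606.3, 193.0, 95.1]
eef_rot: [0.13, 3.138, 0.001]
ft_force: [-0.1, 1.0, -1.2]
grip_width: 0.5
finger_force: 30.0
```

```bash
cat > chk.py <<'E'
from h import *
import sys
def chk(c,yaw,name,view=False):
    s=bot.read_state();C=cam("wrist",s);im=bot.capture("wrist")[:,:,::-1].copy();print(s["time"],s["position"],s["q"])
    R=Ro.from_rotvec(s["eef_rot"]).as_matrix();print("yaw",np.degrees(np.arctan2(R[1,1],R[0,1])))
    # fit red rim front edge: red pixels above the gripper, at z=8
    m=redmask(im);m[270:]=0;k,l,st,_=cv2.connectedComponentsWithStats(m)
    a=np.radians(yaw);r=np.array([[np.cos(a),-np.sin(a)],[np.sin(a),np.cos(a)]])
    v,u=np.where(l>0);W=(plane(C,np.c_[u,v],8)[:,:2]-c)@r
    ok=(np.abs(W[:,0])<130)&(np.abs(W[:,1])<100);W=W[ok]
    print("tray frame red: xmin, ymin, ymax (expect -95,-65,65)",np.percentile(W,.3,0),np.percentile(W,99.7,0))
    print("tcp in tray frame",(s["position"][:2]-c)@r)
    cv2.imwrite(f"pics/{name}.png",im)
E
python3 -c "
from chk import *
chk(np.array([647.9,189.6]),-4.88,'w5')"
```

```text
12.2333 [606.28 193.02  95.06] [-0.46  0.66  0.11  1.74 -0.1   0.75  1.18]
yaw 85.25116184350266
tray frame red: xmin, ymin, ymax (expect -95,-65,65) [-97.05 -62.38] [-45.71  66.53]
tcp in tray frame [-41.76  -0.14]
```

Call:
send_rows(targets=[[-0.07, 0.1, -1, 0, 0, 0, -1], [0, 0, -0.5, 0, 0, 0, -1], [0, 0, -0.3, 0, 0, 0, -1], [0, 0, -0.1, 0, 0, 0, -1], [0, 0, 0, 0, 0, 0, -1], [0, 0, 0, 0, 0, 0, -1], [0, 0, 0, 0, 0, 0, -1]])

```text
time: 12.87
position: [605.3, 193.9, 75.3]
eef_rot: [0.13, 3.139, 0.0]
ft_force: [0.9, 0.8, -2.1]
grip_width: 0.494
finger_force: 30.0
```

Call:
send_rows(targets=[[0, 0, -0.1, 0, 0, 0, -1], [0, 0, 0, 0, 0, 0, -1], [0, 0, 0, 0, 0, 0, -1], [0, 0, 0, 0, 0, 0, -1]])

```text
time: 13.2
position: [605.4, 193.9, 74.7]
eef_rot: [0.13, 3.138, 0.0]
ft_force: [-1.9, -1.4, 2.7]
grip_width: 0.496
finger_force: 30.0
```

Call:
send_rows(targets=[[0, 0, 0, 0, 0, 0, 0.4], [0, 0, 0, 0, 0, 0, 0.4], [0, 0, 0, 0, 0, 0, 0.4], [0, 0, 0, 0, 0, 0, 0.4], [0, 0, 2, 0, 0, 0, 0.4], [0, 0, 4, 0, 0, 0, 0.4], [0, 0, 4, 0, 0, 0, 0.4], [-2.1, -1.13, 0.5, 0, 0, 4.24, 0.65], [-2.1, -1.13, 0.5, 0, 0, 4.24, 0.65], [-2.1, -1.13, 0.5, 0, 0, 4.24, 0.65], [-2.1, -1.13, 0.5, 0, 0, 4.24, 0.65], [-2.1, -1.13, 0.5, 0, 0, 4.24, 0.65], [-2.1, -1.13, 0.5, 0, 0, 4.24, 0.65], [-2.1, -1.13, 0.5, 0, 0, 4.24, 0.65], [-2.1, -1.13, 0.5, 0, 0, 4.24, 0.65], [0, 0, 0, 0, 0, 0, 0.65], [0, 0, 0, 0, 0, 0, 0.65], [0, 0, 0, 0, 0, 0, 0.65]])

```text
time: 14.7
position: [437.8, 103.8, 214.5]
eef_rot: [-0.789, 3.039, 0.0]
ft_force: [-0.2, -0.2, -0.7]
grip_width: 0.823
finger_force: 0.0
```

Run:
```python
from chk import *
s=bot.read_state();C=cam("wrist",s);im=bot.capture("wrist")[:,:,::-1].copy();print(s["time"],s["position"],s["q"],s["grip_width"])
R=Ro.from_rotvec(s["eef_rot"]).as_matrix();print("yaw",np.degrees(np.arctan2(R[1,1],R[0,1])))
a=np.radians(29.1);d=np.array([np.cos(a),np.sin(a)]);n=np.array([-d[1],d[0]])
H=[[*(np.array([437.2,103.7])+sx*37*d+sy*16*n),14] for sx in(-1,1) for sy in(-1,1)];p=proj(C,H);print(p)
# dark blobs
g=cv2.cvtColor(im,cv2.COLOR_BGR2GRAY);m=((g<75)).astype(np.uint8);m[275:]=0
k,l,st,ce=cv2.connectedComponentsWithStats(m);sel=[i for i in range(1,k) if 60<st[i,4]<900];print(ce[sel],st[sel,4])
sel=[i for i in sel if np.min(np.linalg.norm(p-ce[i],axis=1))<25]
W=plane(C,ce[sel],14)[:,:2];print(W,W.mean(0))
cv2.imwrite("pics/w6.png",im[100:340,150:490]);cv2.imwrite("pics/s6.png",bot.capture("scene")[:,:,::-1])
```

```text
14.7 [437.84 103.84 214.53] [-0.33  0.25 -0.03  2.08  0.01  0.81  1.72] 0.8229536522712579
yaw 119.10951255104202
[[302.38 176.9 ]
 [344.82 176.88]
 [303.6  269.6 ]
 [343.44 269.58]]
[[ 55.36 118.77]
 [301.86 175.3 ]
 [344.14 175.22]
 [302.67 268.17]
 [342.47 268.2 ]
 [541.3  273.85]
 [ 95.5  274.  ]] [710 139 144 138 138 140 118]
[[411.79  70.82]
 [396.27  98.62]
 [476.61 106.48]
 [461.11 134.41]] [436.44 102.58]
```

View pics/w6.png

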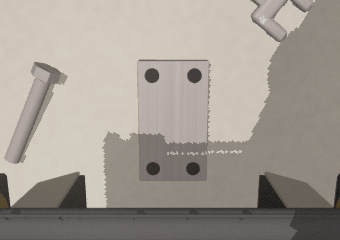

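Call:
send_rows(targets=[[-0.05, -0.04, -2.5, 0, 0, 0, 0.65], [0, 0, -3, 0, 0, 0, 0.65], [0, 0, -3, 0, 0, 0, 0.65], [0, 0, -2.5, 0, 0, 0, 0.65], [0, 0, -1.5, 0, 0, 0, 0.65], [0, 0, -1, 0, 0, 0, 0.65], [0, 0, -0.5, 0, 0, 0, 0.65], [0, 0, 0, 0, 0, 0, 0.65], [0, 0, 0, 0, 0, 0, 0.65], [0, 0, 0, 0, 0, 0, 0.65]])

```text
time: 15.63
position: [437.1, 103.4, 74.7]
eef_rot: [-0.791, 3.039, 0.0]
ft_force: [-0.6, -0.5, 0.2]
grip_width: 0.823
finger_force: 0.0
```

Call:
send_rows(targets=[[0, 0, -0.35, 0, 0, 0, 0.65], [0, 0, 0, 0, 0, 0, 0.65], [0, 0, 0, 0, 0, 0, -1], [0, 0, 0, 0, 0, 0, -1], [0, 0, 0, 0, 0, 0, -1], [0, 0, 0, 0, 0, 0, -1], [0, 0, 0, 0, 0, 0, -1], [0, 0, 0, 0, 0, 0, -1], [0, 0, 0, 0, 0, 0, -1], [0, 0, 0, 0, 0, 0, -1]])

```text
time: 16.47
position: [436.6, 103.2, 70.9]
eef_rot: [-0.791, 3.04, 0.0]
ft_force: [-0.6, 0.5, 4.0]
grip_width: 0.585
finger_force: 30.0
```

Call:
send_rows(targets=[[0, 0, 0.5, 0, 0, 0, -1], [0, 0, 1.5, 0, 0, 0, -1], [0, 0, 2.5, 0, 0, 0, -1], [0, 0, 3, 0, 0, 0, -1], [0, 0, 1, 0, 0, 0, -1], [0, 0, 0, 0, 0, 0, -1]])

```text
time: 16.97
position: [437.7, 103.3, 158.0]
eef_rot: [-0.79, 3.037, 0.0]
ft_force: [1.1, 0.4, -4.3]
grip_width: 0.583
finger_force: 30.0
```

Call:
send_rows(targets=[[1.036, -0.481, 0, 0, 0, -6.265, -1], [1.036, -0.481, 0, 0, 0, -6.265, -1], [1.036, -0.481, 0, 0, 0, -6.265, -1], [1.036, -0.481, 0, 0, 0, -6.265, -1], [1.036, -0.481, 0, 0, 0, -6.265, -1], [1.036, -0.481, 0, 0, 0, -6.265, -1], [1.036, -0.481, 0, 0, 0, -6.265, -1], [1.036, -0.481, 0, 0, 0, -6.265, -1], [1.036, -0.481, 0, 0, 0, -6.265, -1], [1.036, -0.481, 0, 0, 0, -6.265, -1], [1.036, -0.481, 0, 0, 0, -6.265, -1], [1.036, -0.481, 0, 0, 0, -6.265, -1], [1.036, -0.481, 0, 0, 0, -6.265, -1], [1.036, -0.481, 0, 0, 0, -6.265, -1], [1.036, -0.481, 0, 0, 0, -6.265, -1], [1.036, -0.481, 0, 0, 0, -6.265, -1], [1.036, -0.481, 0, 0, 0, -6.265, -1], [1.036, -0.481, 0, 0, 0, -6.265, -1], [1.036, -0.481, 0, 0, 0, -6.265, -1], [1.036, -0.481, 0, 0, 0, -6.265, -1]])

```text
time: 18.63
position: [643.2, 6.6, 153.8]
eef_rot: [-2.342, -2.093, 0.004]
ft_force: [-0.6, 0.2, -3.8]
grip_width: 0.583
finger_force: 30.0
```

Run:
```python
from chk import *
for n in("scene","side"):
    C=cam(n);im=bot.capture(n)[:,:,::-1].copy()
    if n=="scene": cv2.imwrite("pics/s7.png",im)
c=np.array([685.24,1.6+1.2])
chk(c,-6.17,"w7")
# scene tray_plate edges: all red pixels near tray from first picture
C=cam("scene");m=redmask(cv2.imread("pics/scene0.png"));v,u=np.where(m>0);a=np.radians(-6.17);r=np.array([[np.cos(a),-np.sin(a)],[np.sin(a),np.cos(a)]])
W=(plane(C,np.c_[u,v],8)[:,:2]-c)@r;W=W[(np.abs(W[:,0]+40)<62)&(np.abs(W[:,1])<72)];print(W.min(0),W.max(0),np.percentile(W,[.5,99.5],axis=0))
```

```text
18.7333 [644.18   5.9  153.89] [-0.46  0.65  0.57  1.7  -0.42  0.91  0.17]
yaw -6.341754009328376
tray frame red: xmin, ymin, ymax (expect -95,-65,65) [-95.66 -18.95] [93.64 65.84]
tcp in tray frame [-41.16  -1.33]
[-95.7  -64.39] [21.92 66.84] [[-95.11 -63.66]
 [ 19.01  66.12]]
```

View pics/w7.png

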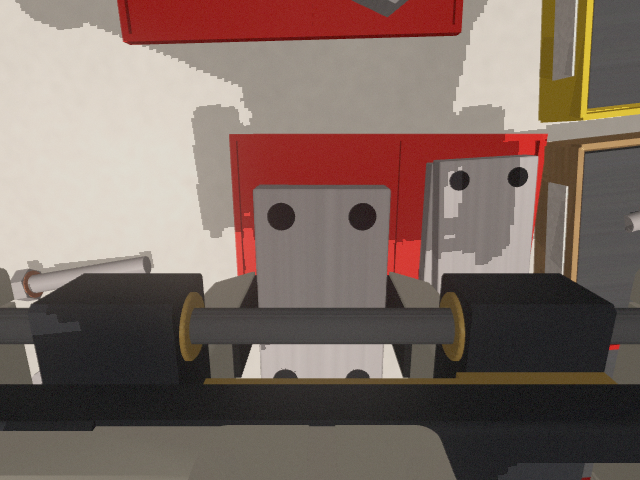

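Call:
send_rows(targets=[[-0.03, 0.18, -2, 0, 0, 0, -1], [0, 0, -2.5, 0, 0, 0, -1], [0, 0, -1.5, 0, 0, 0, -1], [0, 0, -0.9, 0, 0, 0, -1], [0, 0, -0.4, 0, 0, 0, -1], [0, 0, -0.3, 0, 0, 0, -1], [0, 0, 0, 0, 0, 0, -1], [0, 0, 0, 0, 0, 0, -1], [0, 0, 0, 0, 0, 0, -1]])

```text
time: 19.53
position: [644.1, 8.7, 80.7]
eef_rot: [2.336, 2.099, 0.002]
ft_force: [-0.1, -0.1, -3.9]
grip_width: 0.582
finger_force: 30.0
```

Call:
send_rows(targets=[[0, -0.05, -0.3, 0, 0, 0, -1], [0, 0, -0.15, 0, 0, 0, -1], [0, 0, 0, 0, 0, 0, -1], [0, 0, 0, 0, 0, 0, -1], [0, 0, 0, 0, 0, 0, -1]])

```text
time: 19.95
position: [643.5, 8.2, 75.3]
eef_rot: [2.337, 2.1, 0.0]
ft_force: [-0.5, 0.8, -5.0]
grip_width: 0.581
finger_force: 30.0
```

Call:
send_rows(targets=[[0, 0, -0.1, 0, 0, 0, -1], [0, 0, 0, 0, 0, 0, -1], [0, 0, 0, 0, 0, 0, -1], [0, 0, 0, 0, 0, 0, -1]])

```text
time: 20.28
position: [643.6, 8.2, 74.9]
eef_rot: [2.337, 2.1, 0.001]
ft_force: [-3.5, 0.6, 5.6]
grip_width: 0.583
finger_force: 30.0
```

Call:
send_rows(targets=[[0, 0, 0, 0, 0, 0, 0.35], [0, 0, 0, 0, 0, 0, 0.35], [0, 0, 0, 0, 0, 0, 0.35], [0, 0, 0, 0, 0, 0, 0.35], [0, 0, 1, 0, 0, 0, 0.35], [0, 0, 3, 0, 0, 0, 0.35], [0, 0, 4, 0, 0, 0, 0.35], [0, 0, 3, 0, 0, 0, 0.35], [0, 0, 2, 0, 0, 0, 0.35]])

```text
time: 21.03
position: [644.6, 7.6, 208.5]
eef_rot: [2.335, 2.097, 0.005]
ft_force: [1.3, 0.2, -0.8]
grip_width: 0.671
finger_force: 0.0
```

Call:
send_rows(targets=[[-1.157, -0.61, 0.1, 0, 0, 6.1, 0.45], [-1.157, -0.61, 0.1, 0, 0, 6.1, 0.45], [-1.157, -0.61, 0.1, 0, 0, 6.1, 0.45], [-1.157, -0.61, 0.1, 0, 0, 6.1, 0.45], [-1.157, -0.61, 0.1, 0, 0, 6.1, 0.45], [-1.157, -0.61, 0.1, 0, 0, 6.1, 0.45], [-1.157, -0.61, 0.1, 0, 0, 6.1, 0.45], [-1.157, -0.61, 0.1, 0, 0, 6.1, 0.45], [-1.157, -0.61, 0.1, 0, 0, 6.1, 0.45], [-1.157, -0.61, 0.1, 0, 0, 6.1, 0.45], [-1.157, -0.61, 0.1, 0, 0, 6.1, 0.45], [-1.157, -0.61, 0.1, 0, 0, 6.1, 0.45], [-1.157, -0.61, 0.1, 0, 0, 6.1, 0.45], [-1.157, -0.61, 0.1, 0, 0, 6.1, 0.45], [-1.157, -0.61, 0.1, 0, 0, 6.1, 0.45], [-1.157, -0.61, 0.1, 0, 0, 6.1, 0.45], [0, 0, 0, 0, 0, 0, 0.45], [0, 0, 0, 0, 0, 0, 0.45], [0, 0, 0, 0, 0, 0, 0.45]])

```text
time: 22.62
position: [459.1, -89.2, 220.7]
eef_rot: [-0.035, 3.14, 0.0]
ft_force: [-0.0, 0.4, -0.2]
grip_width: 0.726
finger_force: 0.0
```

Run:
```python
from chk import *
s=bot.read_state();C=cam("wrist",s);im=bot.capture("wrist")[:,:,::-1].copy();print(s["time"],s["position"],s["q"],s["grip_width"])
R=Ro.from_rotvec(s["eef_rot"]).as_matrix();print("yaw",np.degrees(np.arctan2(R[1,1],R[0,1])))
print(proj(C,[[458.3,-89.5,38],[459,-89.8,14]]))
sc=bot.capture("scene")[:,:,::-1]
o=np.hstack([im[110:350,180:460],np.vstack([cv2.resize(sc[190:330,300:480],None,fx=1.7,fy=1.7)])[:240]]);cv2.imwrite("pics/w8.png",o)
```

```text
22.6167 [459.15 -89.2  220.72] [-0.1   0.26  0.22  2.05 -0.08  0.84  1.75] 0.7255900380266962
yaw 91.28618200669077
[[323.03 229.09]
 [322.51 222.76]]Traceback (most recent call last):
  File "<stdin>", line 6, in <module>
    return _nx.concatenate(arrs, 1, dtype=dtype, casting=casting)
           ~~~~~~~~~~~~~~~^^^^^^^^^^^^^^^^^^^^^^^^^^^^^^^^^^^^^^^
ValueError: all the input array dimensions except for the concatenation axis must match exactly, but along dimension 0, the array at index 0 has size 240 and the array at index 1 has size 238
```

Run:
```python
from chk import *
s=bot.read_state();C=cam("wrist",s);im=bot.capture("wrist")[:,:,::-1].copy();print(s["position"])
print(proj(C,[[458.3,-89.5,38],[459,-89.8,14]]))
g=cv2.cvtColor(im,cv2.COLOR_BGR2GRAY);m=(g<75).astype(np.uint8);m[275:]=0
k,l,st,ce=cv2.connectedComponentsWithStats(m);sel=[i for i in range(1,k) if 20<st[i,4]<2500 and abs(ce[i][0]-323)<70];print(ce[sel],st[sel,4],plane(C,ce[sel],38)[:,:2])
sc=bot.capture("scene")[:,:,::-1]
o=np.hstack([im[110:350,180:460],cv2.resize(sc[190:330,300:480],(480,240*480//480))]);cv2.imwrite("pics/w8.png",o)
```

```text
[459.15 -88.94 220.39]
[[322.7  229.37]
 [322.2  223.04]]
[[331.09 188.  ]
 [296.06 196.16]
 [354.68 213.97]
 [321.47 226.45]
 [286.   229.24]
 [345.05 247.41]
 [309.52 255.  ]] [ 34  32  40 562  41  22  23] [[ 427.82  -84.27]
 [ 434.26 -109.18]
 [ 446.27  -66.6 ]
 [ 456.13  -90.45]
 [ 458.84 -116.38]
 [ 471.68  -72.59]
 [ 478.2   -98.84]]
```

View pics/w8.png

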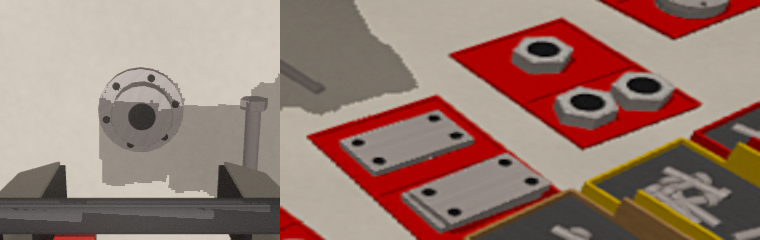

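Call:
send_rows(targets=[[-0.19, -0.08, -2.5, 0, 0, 0, 0.45], [0, 0, -3, 0, 0, 0, 0.45], [0, 0, -3, 0, 0, 0, 0.45], [0, 0, -2.5, 0, 0, 0, 0.45], [0, 0, -1.5, 0, 0, 0, 0.45], [0, 0, -0.8, 0, 0, 0, 0.45], [0, 0, 0, 0, 0, 0, 0.45], [0, 0, 0, 0, 0, 0, 0.45], [0, 0, 0, 0, 0, 0, 0.45]])

```text
time: 23.57
position: [457.2, -90.2, 88.1]
eef_rot: [-0.04, 3.14, -0.0]
ft_force: [-0.1, -0.4, 1.0]
grip_width: 0.725
finger_force: 0.0
```

Call:
send_rows(targets=[[0, 0, -0.3, 0, 0, 0, 0.45], [0, 0, 0, 0, 0, 0, -1], [0, 0, 0, 0, 0, 0, -1], [0, 0, 0, 0, 0, 0, -1], [0, 0, 0, 0, 0, 0, -1], [0, 0, 0, 0, 0, 0, -1], [0, 0, 0, 0, 0, 0, -1], [0, 0, 0, 0, 0, 0, -1], [0, 0, 0.5, 0, 0, 0, -1], [0, 0, 1.5, 0, 0, 0, -1], [0, 0, 2.5, 0, 0, 0, -1], [0, 0, 3, 0, 0, 0, -1], [0, 0, 0, 0, 0, 0, -1], [0, 0, 0, 0, 0, 0, -1]])

```text
time: 24.73
position: [457.3, -90.2, 160.5]
eef_rot: [-0.041, 3.138, -0.0]
ft_force: [-0.2, -0.3, -3.0]
grip_width: 0.492
finger_force: 30.0
```

Call:
send_rows(targets=[[2.14, -1.28, 0, 0, 0, 0, -1], [2.14, -1.28, 0, 0, 0, 0, -1], [2.14, -1.28, 0, 0, 0, 0, -1], [2.14, -1.28, 0, 0, 0, 0, -1], [2.14, -1.28, 0, 0, 0, 0, -1], [2.14, -1.28, 0, 0, 0, 0, -1], [2.14, -1.28, 0, 0, 0, 0, -1], [2.14, -1.28, 0, 0, 0, 0, -1], [0, 0, 0, 0, 0, 0, -1], [0, 0, -2, 0, 0, 0, -1], [0, 0, -2.5, 0, 0, 0, -1], [0, 0, -1.5, 0, 0, 0, -1], [0, 0, -0.5, 0, 0, 0, -1], [0, 0, 0, 0, 0, 0, -1], [0, 0, 0, 0, 0, 0, -1], [0, 0, 0, 0, 0, 0, -1]])

```text
time: 26.07
position: [628.1, -192.8, 95.1]
eef_rot: [-0.04, 3.14, -0.0]
ft_force: [0.2, -0.5, -2.0]
grip_width: 0.493
finger_force: 30.0
```

```bash
python3 -c "
from chk import *
chk(np.array([670.7,-192.2]),1.46,'w9')"
```

```text
26.0667 [ 628.14 -192.75   95.08] [ 0.09  0.69  0.19  1.69 -0.17  0.78  1.96]
yaw 91.47590179948052
tray frame red: xmin, ymin, ymax (expect -95,-65,65) [-96.6  -64.12] [-46.59  64.74]
tcp in tray frame [-42.56   0.53]
```

Call:
send_rows(targets=[[0, 0, -1, 0, 0, 0, -1], [0, 0, -0.5, 0, 0, 0, -1], [0, 0, -0.3, 0, 0, 0, -1], [0, 0, -0.1, 0, 0, 0, -1], [0, 0, -0.1, 0, 0, 0, -1], [0, 0, 0, 0, 0, 0, -1], [0, 0, 0, 0, 0, 0, -1], [0, 0, 0, 0, 0, 0, -1]])

```text
time: 26.78
position: [627.6, -192.5, 74.6]
eef_rot: [-0.04, 3.141, 0.0]
ft_force: [-3.0, 0.5, 4.7]
grip_width: 0.497
finger_force: 30.0
```

Call:
send_rows(targets=[[0, 0, 0, 0, 0, 0, 0.4], [0, 0, 0, 0, 0, 0, 0.4], [0, 0, 0, 0, 0, 0, 0.4], [0, 0, 0, 0, 0, 0, 0.4], [0, 0, 2, 0, 0, 0, 0.4], [0, 0, 4, 0, 0, 0, 0.4], [0, 0, 4, 0, 0, 0, 0.4], [0, 0, 3, 0, 0, 0, 0.4], [-2.11, 1.286, 0.2, 0, 0, 0, 0.85], [-2.11, 1.286, 0.2, 0, 0, 0, 0.85], [-2.11, 1.286, 0.2, 0, 0, 0, 0.85], [-2.11, 1.286, 0.2, 0, 0, 0, 0.85], [-2.11, 1.286, 0.2, 0, 0, 0, 0.85], [-2.11, 1.286, 0.2, 0, 0, 0, 0.85], [-2.11, 1.286, 0.2, 0, 0, 0, 0.85], [-2.11, 1.286, 0.2, 0, 0, 0, 0.85], [0, 0, 0, 0, 0, 0, 0.85], [0, 0, 0, 0, 0, 0, 0.85], [0, 0, 0, 0, 0, 0, 0.85]])

```text
time: 28.37
position: [459.7, -89.9, 220.6]
eef_rot: [-0.041, 3.14, -0.0]
ft_force: [0.6, 0.2, -0.5]
grip_width: 0.925
finger_force: 0.0
```

Run:
```python
from chk import *
s=bot.read_state();C=cam("wrist",s);im=bot.capture("wrist")[:,:,::-1].copy();print(s["time"],s["position"],s["grip_width"])
print(proj(C,[[458.5,-89.8,14]]))
g=cv2.cvtColor(im,cv2.COLOR_BGR2GRAY);m=(g<75).astype(np.uint8);m[275:]=0
k,l,st,ce=cv2.connectedComponentsWithStats(m);sel=[i for i in range(1,k) if 15<st[i,4]<2500 and abs(ce[i][0]-323)<70];W=plane(C,ce[sel],14)[:,:2];print(ce[sel],st[sel,4],W,W.mean(0))
sc=bot.capture("scene")[:,:,::-1]
o=np.hstack([im[110:350,140:500],cv2.resize(sc[280:400,225:335],(220,240))]);cv2.imwrite("pics/w10.png",o)
```

```text
28.3667 [459.7  -89.95 220.59] 0.925215849934693
[[323.56 221.49]]
[[332.39 186.86]
 [297.42 194.94]
 [321.59 220.61]
 [356.39 212.86]
 [287.15 228.23]
 [345.28 245.51]
 [311.41 252.98]] [ 36  33 391  36  39  43  41] [[ 430.86  -83.69]
 [ 437.84 -110.71]
 [ 457.82  -91.38]
 [ 450.88  -64.12]
 [ 464.72 -118.64]
 [ 477.88  -71.77]
 [ 484.86  -98.94]] [457.84 -91.32]
```

View pics/w10.png

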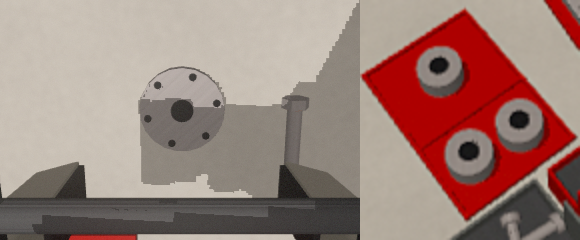

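Call:
send_rows(targets=[[-0.13, -0.05, -2.5, 0, 0, 0, 0.85], [0, 0, -3, 0, 0, 0, 0.85], [0, 0, -3, 0, 0, 0, 0.85], [0, 0, -2.5, 0, 0, 0, 0.85], [0, 0, -1.5, 0, 0, 0, 0.85], [0, 0, -1.2, 0, 0, 0, 0.85], [0, 0, -0.8, 0, 0, 0, 0.85], [0, 0, 0, 0, 0, 0, 0.85], [0, 0, 0, 0, 0, 0, 0.85], [0, 0, 0, 0, 0, 0, 0.85]])

```text
time: 29.3
position: [458.2, -90.4, 75.8]
eef_rot: [-0.04, 3.14, -0.0]
ft_force: [0.1, 0.3, 0.1]
grip_width: 0.926
finger_force: 0.0
```

Call:
send_rows(targets=[[0, 0, -0.45, 0, 0, 0, 0.85], [0, 0, 0, 0, 0, 0, 0.85], [0, 0, 0, 0, 0, 0, -1], [0, 0, 0, 0, 0, 0, -1], [0, 0, 0, 0, 0, 0, -1], [0, 0, 0, 0, 0, 0, -1], [0, 0, 0, 0, 0, 0, -1], [0, 0, 0, 0, 0, 0, -1], [0, 0, 0, 0, 0, 0, -1], [0, 0, 0, 0, 0, 0, -1]])

```text
time: 30.13
position: [457.7, -90.1, 70.9]
eef_rot: [-0.041, 3.141, 0.0]
ft_force: [-1.4, 1.2, 5.0]
grip_width: 0.729
finger_force: 30.0
```

Call:
send_rows(targets=[[0, 0, 0.5, 0, 0, 0, -1], [0, 0, 1.5, 0, 0, 0, -1], [0, 0, 2.5, 0, 0, 0, -1], [0, 0, 3, 0, 0, 0, -1], [0, 0, 2, 0, 0, 0, -1], [0, 0, 0, 0, 0, 0, -1], [0, 0, 0, 0, 0, 0, -1]])

```text
time: 30.72
position: [457.8, -90.2, 166.3]
eef_rot: [-0.041, 3.14, -0.0]
ft_force: [0.2, -0.2, -4.8]
grip_width: 0.731
finger_force: 30.0
```

Call:
send_rows(targets=[[0.34, 2.79, 0, 0, 0, -0.15, -1], [0.34, 2.79, 0, 0, 0, -0.15, -1], [0.34, 2.79, 0, 0, 0, -0.15, -1], [0.34, 2.79, 0, 0, 0, -0.15, -1], [0.34, 2.79, 0, 0, 0, -0.15, -1], [0.34, 2.79, 0, 0, 0, -0.15, -1], [0.34, 2.79, 0, 0, 0, -0.15, -1], [0.34, 2.79, 0, 0, 0, -0.15, -1], [0.34, 2.79, 0, 0, 0, -0.15, -1], [0.34, 2.79, 0, 0, 0, -0.15, -1], [0.34, 2.79, 0, 0, 0, -0.15, -1], [0.34, 2.79, 0, 0, 0, -0.15, -1], [0.34, 2.79, 0, 0, 0, -0.15, -1], [0.34, 2.79, 0, 0, 0, -0.15, -1], [0.34, 2.79, 0, 0, 0, -0.15, -1], [0.34, 2.79, 0, 0, 0, -0.15, -1], [0.34, 2.79, 0, 0, 0, -0.15, -1], [0, 0, -2, 0, 0, 0, -1], [0, 0, -2, 0, 0, 0, -1], [0, 0, 0, 0, 0, 0, -1]])

```text
time: 32.38
position: [512.2, 382.5, 119.5]
eef_rot: [-0.028, -3.134, 0.01]
ft_force: [-1.7, -1.2, -5.1]
grip_width: 0.728
finger_force: 30.0
```

Call:
send_rows(targets=[[0, 0, -1, 0, 0, 0, -1], [0, 0, 0, 0, 0, 0, -1], [0, 0, 0, 0, 0, 0, -1], [0, 0, 0, 0, 0, 0, -1]])

```text
time: 32.72
position: [515.8, 384.0, 116.4]
eef_rot: [0.03, 3.141, 0.001]
ft_force: [-0.3, 0.5, -3.2]
grip_width: 0.729
finger_force: 30.0
```

```bash
python3 -c "
from chk import *
chk(np.array([557.5,383]),-1.1,'w11')"
```

```text
32.7167 [515.83 384.02 116.42] [-0.82  0.64  0.15  1.71 -0.12  0.8   0.94]
yaw 88.8998503371253
tray frame red: xmin, ymin, ymax (expect -95,-65,65) [-97.08 -61.05] [-38.14  67.88]
tcp in tray frame [-41.68   0.22]
```

Call:
send_rows(targets=[[-0.08, 0.14, -1.5, 0, 0, 0, -1], [0, 0, -1.2, 0, 0, 0, -1], [0, 0, -0.7, 0, 0, 0, -1], [0, 0, -0.4, 0, 0, 0, -1], [0, 0, -0.2, 0, 0, 0, -1], [0, 0, -0.1, 0, 0, 0, -1], [0, 0, 0, 0, 0, 0, -1], [0, 0, 0, 0, 0, 0, -1], [0, 0, 0, 0, 0, 0, -1]])

```text
time: 33.52
position: [514.9, 385.8, 75.1]
eef_rot: [0.029, 3.141, 0.001]
ft_force: [0.0, 1.0, -2.5]
grip_width: 0.729
finger_force: 30.0
```

Call:
send_rows(targets=[[0, 0, -0.08, 0, 0, 0, -1], [0, 0, 0, 0, 0, 0, -1], [0, 0, 0, 0, 0, 0, -1], [0, 0, 0, 0, 0, 0, -1]])

```text
time: 33.85
position: [514.9, 385.8, 75.0]
eef_rot: [0.029, 3.141, 0.001]
ft_force: [-1.6, -1.4, 5.1]
grip_width: 0.732
finger_force: 30.0
```

Contact; release, rise, step back and check everything.

Call:
send_rows(targets=[[0, 0, 0, 0, 0, 0, 0.65], [0, 0, 0, 0, 0, 0, 0.65], [0, 0, 0, 0, 0, 0, 0.65], [0, 0, 0, 0, 0, 0, 0.65], [0, 0, 1, 0, 0, 0, 0.65], [0, 0, 3, 0, 0, 0, 0.65], [0, 0, 4, 0, 0, 0, 0.65], [0, 0, 4, 0, 0, 0, 0.65], [-1, 1, 3, 0, 0, 0, 0.65], [-2, 1, 3, 0, 0, 0, 0.65], [-2, 1, 2, 0, 0, 0, 0.65], [-2, 1, 0, 0, 0, 0, 0.65], [-2, 1, 0, 0, 0, 0, 0.65], [-2, 1, 0, 0, 0, 0, 0.65], [-2, 1, 0, 0, 0, 0, 0.65], [0, 0, 0, 0, 0, 0, 0.65], [0, 0, 0, 0, 0, 0, 0.65]])

```text
time: 35.27
position: [383.2, 456.4, 274.7]
eef_rot: [-0.025, -3.141, -0.001]
ft_force: [0.5, -0.2, -0.1]
grip_width: 0.824
finger_force: 0.0
```

Run:
```python
from h import *
a=bot.capture("scene")[:,:,::-1].copy();b=bot.capture("side")[:,:,::-1].copy();cv2.imwrite("pics/sf.png",a);cv2.imwrite("pics/df.png",b)
cv2.imwrite("pics/f.png",np.hstack([a[145:415,110:490],b[130:480,250:480][:270]]))
T={"flange":((557.5,383),-1.1,18),"nut":((647.9,189.6),-4.88,28),"plate":((685.2,2.8),-6.17,18),"collar":((670.7,-192.2),1.46,28),"coupler":((562.6,-387.5),-3.88,48)}
for n,im in(("scene",a),("side",b)):
    C=cam(n)
    for t,(c,y,z) in T.items():
        r=Ro.from_euler("z",y,degrees=True).as_matrix()[:2,:2];m=cv2.cvtColor(im,cv2.COLOR_BGR2HSV)
        # top-down rectified tray compartment at piece-top height, 2 px/mm
        pts=np.array([[-91,-61],[8,-61],[8,61],[-91,61]],float);W=[[*(np.array(c)+r@p),z] for p in pts]
        H=cv2.getPerspectiveTransform(proj(C,W).astype(np.float32),np.float32(((pts+[91,61])*4)))
        g=cv2.warpPerspective(im,H,(396,488));cv2.imwrite(f"pics/r_{n}_{t}.png",g)
        if t!="plate":
            q=(cv2.cvtColor(g,cv2.COLOR_BGR2HSV)[...,2]<70).astype(np.uint8);k,l,st,ce=cv2.connectedComponentsWithStats(q)
            i=min((i for i in range(1,k) if st[i,4]>300),key=lambda i:np.linalg.norm(ce[i]-[198,244]));print(n,t,"bore offset from middle mm",ce[i]/4-[49.5,61],st[i,4])
        else:
            q=(cv2.cvtColor(g,cv2.COLOR_BGR2HSV)[...,1]<90).astype(np.uint8);k,l,st,ce=cv2.connectedComponentsWithStats(q);i=1+np.argmax(st[1:,4]);
            v,u=np.where(l==i);print(n,t,cv2.minAreaRect(np.float32(np.c_[u/4-49.5,v/4-61])))
```

```text
scene flange bore offset from middle mm [-0.89  2.36] 3181
scene nut bore offset from middle mm [-1.52  1.2 ] 9605
scene plate ((4.125, -0.625), (99.75, 61.25), 90.0)
scene collar bore offset from middle mm [-2.09  1.17] 4449
scene coupler bore offset from middle mm [-2.41 -0.06] 2637
side flange bore offset from middle mm [1.4 2.4] 2922
side nut bore offset from middle mm [0.73 1.71] 8811
side plate ((1.0, -4.375), (108.25, 54.5), 90.0)
side collar bore offset from middle mm [0.06 0.68] 4604
side coupler bore offset from middle mm [-0.55 -0.27] 2671
```

View pics/f.png

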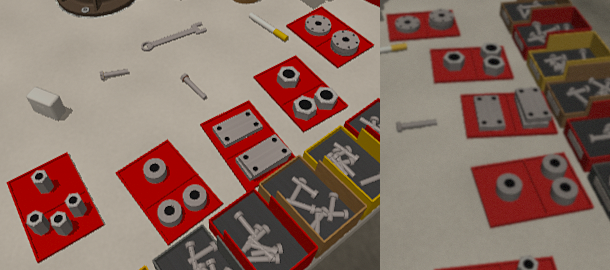

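```bash
python3 -c "
from station import bot
print(bot.sign_off())"
```

```text
the job is handed in; nothing more can be done
None
```

The job is handed in at about 35 s of robot time: all five pieces are released, the same way up as they started, on the floor of the front compartment of their matching trays, with the four bored pieces measured within about 3 mm of the middle and the plate, whose outline did not measure cleanly, looking centred by eye.

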